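# Find where the board slide binds and set its stop short of it

## Robot

A 6-joint arm with a two-finger parallel gripper is mounted at the origin on the work surface. World frame = base frame: x ahead of the robot, y to its left, z up, the work surface at z = 0. Lengths are in mm, angles in rad, forces in N, time in s.
With the tool pointing down it reaches from about 275 to 1000 mm from the base axis. Payload 8.4 kg.
Tool frame: the origin (TCP) lies between the finger pads; the fingertips stand 22 mm ahead of it and the grasp point (between the pads) lies 3 mm ahead of it; z points along the fingers, y is the line along which they close (so a half turn about z gives the same grasp; the last joint's range is limited). The gripper opens to 85 mm and grips with 20 to 120 N. Pads are 22 mm wide; open, the fingers measure 114 mm over their backs; the gripper's body (76 mm by 85 mm) begins 54 mm behind the grasp point. The pads swing forward as they close: fully open they stand 13 mm farther back than shut.
Start: joints at [-1.315, 0.353, 1.633, -0, 1.155, -0.002], TCP at [159.345, -604.349, 253.281] pointing down, gripper open.
Joint ranges: [-2.63, 2.63], [-0.92, 2.1], [0.06, 2.66], [-1.3, 4.44], [0, 2.69], [-3.02, 3.02]. Speed limits (rad/s): [2.22, 2.22, 2.79, 3.14, 3.14, 3.14].

## Interface

Orientations are given as [roll, pitch, yaw] about the fixed x, y, z axes, in that order (R = Rz(yaw) Ry(pitch) Rx(roll)).
In Python, from rig import r, grab_frame gives the robot as it stands.
- The arm moves only by the shell command python3 -m inch 'ROWS' [FORCE]. ROWS is JSON, a list of rows, each a list of 7 numbers: the turn, a rotation vector about the tool's x, y, z as a fraction of full scale, then the shift along the tool's x, y, z as a fraction of full scale, then the closure, from 0 (fully open) to 1 (shut). In form: [[rx, ry, rz, dx, dy, dz, fingers], ...]. A call has 1 to 8 rows; each row shifts and turns the commanded pose from where the row before left it, along the tool's axes as they then stand; what a row does not reach is not made up. Full scale, the value 1, is 2.5 cm for a shift and pi rad for a turn. A row lasts 1/12 s, in which the tool goes at most 41.7 mm and 7.16 degrees, less where a joint would pass 70% of its speed; a pose out of reach is approached as far as the arm can. A call with a number of a shift or a turn outside -1 to 1 is refused whole. A call with a gripper value outside its range is refused whole. The fingers move at their own pace and stop on an object; FORCE is the grip in N (left out, the last holds). Time passes only in rows, so rows that do not move let the fingers close. It gives the time, the measured TCP pose, the force, the opening and the grip force at its end, in the units of the state.
- r.sense(): the state, without advancing time (a new reading comes with each control period).
- grab_frame(name): name is "scene" or "top" or "wrist"; returns a dict with "pixels" (420x560x3 uint8, red, green, blue), "z_map" (420x560 float32, mm along the optical axis (not along the pixel's ray), 0 where there is no reading), "vertical_fov" (degrees; the focal length in pixels is half the picture's height over the tangent of half this angle, whatever the lens; pixels are square), "cx", "cy" (the principal point, pixels), "cam_to_world" (4x4, takes a point from camera to world coordinates). Camera axes: x right, y down, z forward; pixel columns grow to the right and rows downward; lengths in mm; the calibration is good to about 2 mm. A picture is of the moment at which its call begins.
- r.sign_off(): hands the job in; it is judged then, once.
The state is a dict: "clock": time; "qpos": joint angles; "qvel": joint speeds; "joint_efforts": joint torques, N m; "eef_pos": TCP position; "tcp_rot": TCP orientation; "contact_force": force on the tool from outside, world axes, zero at the start; "wrist_torque": the same for the moment, N m; "opening": opening from 0.0 (shut) to 1.0 (fully open); "grasp_force": force on a finger pad.
Only numpy, scipy, OpenCV 4.12 (cv2) and the standard library are available. Lean on these libraries where they do the work, as an engineer would, in place of code of your own. Each camera call takes 0.05 s, during which the arm holds its last target. There are 200 camera calls.

## Task

The circuit-board sled binds at one of its keepers. By its yellow handle, ease it along the bed until you feel it tighten, without forcing it into the tight place, and back it off about 2 cm so that it is free. Then slide the red stop along until its buffer rests lightly against the sled without shoving it back, and let go, disturbing nothing else.

Things in the scene. Friction and masses are not known exactly. Their poses are not given: they have to be found in the camera images.
- sled (a joint): How far the carrier sled has slid along the bed's +y, m (starts about 0 to 0.02). It needs about 4 N to slide anywhere, stays where it is left, and must not be forced: at the tight keeper 18 N or more drives it in too hard.
- sled_grip (a point): Centre of the sled's yellow handle: a bar 14 x 14 mm in section, 90 mm long across the track (bed's x), on two black end posts; its centre 96 mm above the table and 105 mm behind the sled's front edge. Nothing else near it is over 70 mm above the table. The sled: blue plate 130 mm wide, 130 mm long, with steel edge strips and a green circuit board on top.
- sled_front (a point): Middle of the sled's front edge (its +y end), 52 mm above the table, where the stop's buffer meets it.
- stop (a joint): How far the travel stop has slid along the bed's -y, towards the sled, m (starts about 0 to 0.03; travel to 0.40). It rides in the bed's middle slot, needs about 3 N to slide, and stays where it is left.
- stop_grip (a point): Grip point of the travel stop, a red block 30 mm wide across the track, 26 mm along it, its top 96 mm above the table; the point lies 82 mm above the table, 14 mm below its top. Free on both sides.
- stop_face (a point): Centre of the face of the stop's black rubber buffer (15 mm across), which points to the sled along the bed's -y; 37 mm ahead of the grip point.
- bed: Aluminium slide bed, red end plates, fixed to the table: 190 mm wide (x), 644 long (y), top 40 mm above the table. Origin under its centre at table height; its y axis is the track: the sled starts near the -y end and slides to +y, the stop stands near the +y end. A fifth keeper pair (part of the bed, at y = -225 mm, over the parked sled) is in order.
- keeper_a: One of 4 alike keeper pairs (a-d) on the bed: a dark steel L-piece at either side, 26 mm long along the track, its lip over the sled's edge, top 65 mm above the table. Origin: track centre line, bed's top, mid-length. Just one of the 4, unseen and new each run, is too tight: drag climbs about 1 N per mm once the sled's front edge passes its middle. At the others the sled runs freely.
- keeper_b: One of 4 alike keeper pairs (a-d) on the bed: a dark steel L-piece at either side, 26 mm long along the track, its lip over the sled's edge, top 65 mm above the table. Origin: track centre line, bed's top, mid-length. Just one of the 4, unseen and new each run, is too tight: drag climbs about 1 N per mm once the sled's front edge passes its middle. At the others the sled runs freely.
- keeper_c: One of 4 alike keeper pairs (a-d) on the bed: a dark steel L-piece at either side, 26 mm long along the track, its lip over the sled's edge, top 65 mm above the table. Origin: track centre line, bed's top, mid-length. Just one of the 4, unseen and new each run, is too tight: drag climbs about 1 N per mm once the sled's front edge passes its middle. At the others the sled runs freely.
- keeper_d: One of 4 alike keeper pairs (a-d) on the bed: a dark steel L-piece at either side, 26 mm long along the track, its lip over the sled's edge, top 65 mm above the table. Origin: track centre line, bed's top, mid-length. Just one of the 4, unseen and new each run, is too tight: drag climbs about 1 N per mm once the sled's front edge passes its middle. At the others the sled runs freely.
- solder_spool: Red spool of solder standing on its flange, 64 mm across, 40 mm tall. Bystander; origin under its middle.
- flux_tin: Round tin, 60 mm across, 28 mm tall. Bystander; origin under its middle.
- screwdriver: Orange screwdriver, 190 mm long, lying down. Bystander; origin under its middle.
- cutters: Small side cutters with blue grips, about 100 mm long, lying down. Bystander; origin under its middle.
- hex_key: Dark L-shaped hex key, 85 mm long, lying across the far end of the bed. Bystander; origin under its middle.
- screw_tray: Grey divided tray, 90 x 120 x 25 mm. Bystander; origin under its middle.
- iron_stand: Blue soldering-iron stand with a yellow tip cleaner, 100 x 85 x 85 mm. Bystander; origin under its middle.

How it is judged:
By the outcome, as a careful person would: the job done as asked, in the order asked, and still so for the second after the job is handed in, with the robot touching nothing.
It also fails if it takes over 58 s, if anything falls off the work surface, if the arm or the gripper's body presses on something with over 40 N, if the wrist force passes 120 N, or if a joint passes its speed limit or range.

## Working session

There is one attempt and no reset: what is moved stays moved. The work goes in short steps, Python scripts to look and compute and a shell command to move; the robot and the scene stay as the last step left them, time stands still between calls to the robot, and variables do not carry over. Pictures are saved under pics/ and viewed, at most 10 in all, crops included, and the job is handed in when it is done.

```bash
mkdir -p pics; ls
python3 - <<'E'
from rig import r, grab_frame
import cv2, numpy as np
for n in("top","scene"):
    f=grab_frame(n); cv2.imwrite(f"pics/{n}0.png",f["pixels"][:,:,::-1]); np.savez(f"{n}0.npz",**f)
    print(n,f["vertical_fov"],f["cx"],f["cy"],np.round(f["cam_to_world"],3).tolist())
print(r.sense())
E
```

```text
pics
top 52.29693966808133 273.48523211635273 211.4996024207945 [[-0.019, -0.987, 0.16, 444.617], [-0.999, 0.013, -0.035, 43.534], [0.033, -0.16, -0.987, 914.766], [0.0, 0.0, 0.0, 1.0]]
scene 53.54103697075276 280.4290469981247 209.67750301278636 [[-0.271, 0.723, -0.636, 1079.011], [0.963, 0.21, -0.171, 170.319], [0.01, -0.659, -0.752, 654.767], [0.0, 0.0, 0.0, 1.0]]
{'clock': 0.1, 'qpos': array([-1.31539309e+00,  3.53588251e-01,  1.63408639e+00,  1.98854503e-05,
        1.15519648e+00, -2.39683872e-03]), 'qvel': array([ 0.00083177, -0.0014318 , -0.0017352 ,  0.00112339, -0.00012812,
        0.00099621]), 'joint_efforts': array([ 1.35150194e-04, -6.06353617e+01, -3.42819750e+01, -4.64206414e-05,
        4.09551096e-03, -4.74116234e-05]), 'eef_pos': array([ 159.24903182, -603.94263381,  252.61949793]), 'tcp_rot': array([-3.14031423e+00, -2.12466321e-05,  2.57792017e-01]), 'contact_force': array([-0.37475286,  0.04588076,  0.48619513]), 'wrist_torque': array([-0.02434065,  0.06521208, -0.01854153]), 'grasp_force': 0.0, 'opening': 1.0018116889293478}
```

View pics/top0.png

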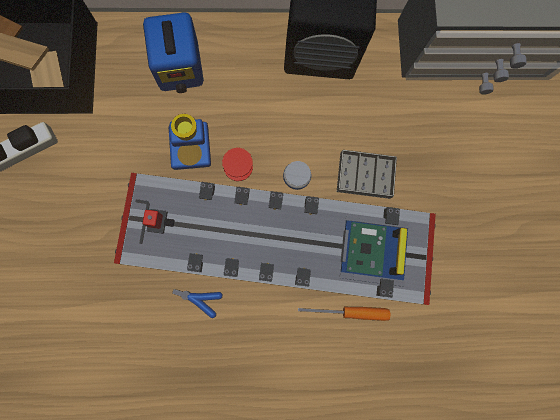

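View pics/scene0.png

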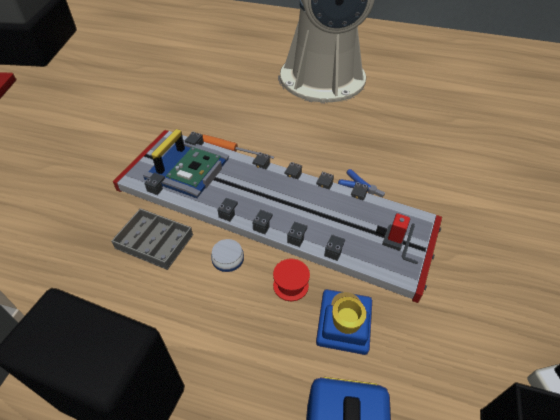

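Top view: the sled's yellow handle is at about (402,251) and the red stop at (151,218). Keepers run in pairs from (311,205)/(302,277) to (206,190)/(195,262), and the hex key lies around the stop. The scene view agrees.

```bash
cat > h.py <<'E'
import numpy as np, cv2
def ray(f,u,v,z):
    h=f["pixels"].shape[0]; F=h/2/np.tan(np.radians(float(f["vertical_fov"]))/2)
    M=f["cam_to_world"]; d=M[:3,:3]@np.array([(u-f["cx"])/F,(v-f["cy"])/F,1]); o=M[:3,3]
    return o+d*(z-o[2])/d[2]
def blobs(f,lo,hi,amin=20,box=None):
    m=cv2.inRange(cv2.cvtColor(f["pixels"],cv2.COLOR_RGB2HSV),np.array(lo),np.array(hi))
    if box: k=np.zeros_like(m); k[box[1]:box[3],box[0]:box[2]]=1; m=m*k
    n,l,s,c=cv2.connectedComponentsWithStats(m)
    out=[]
    for i in range(1,n):
        if s[i,4]>=amin: 
            p=np.argwhere(l==i)[:,::-1].astype(np.float32); out.append((s[i,4],c[i],cv2.minAreaRect(p),p))
    return out
E
python3 - <<'E'
from h import *
t=dict(np.load("top0.npz")); s=dict(np.load("scene0.npz"))
np.set_printoptions(precision=1,suppress=True)
def show(f,name,lo,hi,z,amin,box=None):
    for a,c,rc,p in blobs(f,lo,hi,amin,box):
        print(name,a,c,ray(f,*c,z),[ray(f,*q,z)[:2] for q in cv2.boxPoints(rc)])
for n,f in(("top",t),("scene",s)):
    show(f,n+" yellow",(22,150,120),(35,255,255),103 if n=="top" else 98,60,(380,200,430,300) if n=="top" else (130,110,200,200))
    show(f,n+" red",(0,170,60),(6,255,255),96 if n=="top" else 88,60,(112,160,440,310) if n=="top" else (110,130,445,300))
# keepers: dark
g=cv2.cvtColor(t["pixels"],cv2.COLOR_RGB2HSV)
show(t,"dark",(0,0,0),(180,120,75),65,80,(180,175,420,305))
E
```

```text
top yellow 306 [401.6 250.8] [ 496.7 -229.5  103. ] [array([ 454.8, -217. ]), array([ 541.3, -229.7]), array([ 540. , -242.8]), array([ 453.6, -229.8])]
top red 71 [227.  166.8] [667.6 104.   96. ] [array([681.4, 113.7]), array([684.2,  98.1]), array([648.8,  92. ]), array([646.1, 107.5])]
top red 195 [243.  167.6] [665.6  72.6  96. ] [array([681.2,  94.1]), array([680.9,  54.6]), array([640.4,  55.1]), array([640.8,  94.2])]
top red 484 [124.7 218.5] [567.6 299.1  96. ] [array([484.1, 317. ]), array([658.6, 290.9]), array([656.4, 280.5]), array([482. , 306.9])]
top red 107 [148.8 216.8] [570.1 253.5  96. ] [array([557.1, 266. ]), array([585.9, 262.1]), array([581.4, 237.6]), array([552.6, 241.6])]
top red 460 [429.1 259.1] [ 480.2 -284.4   96. ] [array([ 396. , -266.8]), array([ 570.6, -292.6]), array([ 569.7, -303.1]), array([ 395.1, -277. ])]
scene yellow 181 [166.1 142.9] [ 498.3 -232.3   98. ] [array([ 538.2, -245.8]), array([ 446.9, -231.8]), array([ 455.7, -219.6]), array([ 545.7, -234.3])]
scene red 191 [136.6 159.7] [ 552.1 -272.9   88. ] [array([ 627.4, -286.4]), array([ 43
[... 1602 characters left out ...]
, -158.1])]
dark 194 [195.3 261.7] [484.5 168.5  65. ] [array([468.5, 184.3]), array([501.9, 180.6]), array([498., 153.]), array([464.6, 157. ])]
dark 179 [231.2 266.2] [474.4  98.3  65. ] [array([457.8, 112.9]), array([491.2, 109.6]), array([488.2,  83.9]), array([454.8,  87.4])]
dark 172 [266.2 270.8] [464.2  29.5  65. ] [array([448.8,  45.3]), array([481.8,  38.8]), array([476.9,  14. ]), array([443.9,  20.7])]
dark 182 [302.5 275.9] [453.  -41.7  65. ] [array([437.8, -25.3]), array([470.2, -32.2]), array([465. , -58.6]), array([432.6, -51.5])]
dark 221 [384.9 287.2] [ 427.8 -204.2   65. ] [array([ 413.2, -185. ]), array([ 446.3, -191.8]), array([ 441.4, -222.3]), array([ 408.4, -215.3])]
```

```bash
python3 -m inch '[[0,0,0,0.9,-0.58,0,0.3],[0,0,0,0.9,-0.58,0,0.3],[0,0,0,0.9,-0.58,0,0.3],[0,0,0,0.9,-0.58,0,0.3],[0,0,0,0.9,-0.58,0,0.3],[0,0,0,0.9,-0.58,0,0.3],[0,0,0,0.9,-0.58,0,0.3],[0,0,0,0.9,-0.58,0,0.3]]' 40
python3 -m inch '[[0,0,0,0.9,-0.58,0,0.3],[0,0,0,0.9,-0.58,0,0.3],[0,0,0,0.9,-0.58,0,0.3],[0,0,0,0.9,-0.58,0,0.3],[0,0,0.0325,0,0,0.6,0.3],[0,0,0.0325,0,0,0.6,0.3],[0,0,0.0325,0,0,0.6,0.3],[0,0,0.0325,0,0,0.6,0.3]]'
```

```text
clock: 0.77
eef_pos: [304.4, -445.0, 253.0]
tcp_rot: [-3.141, 0.0, 0.258]
contact_force: [0.8, -0.2, -0.3]
opening: 0.706
grasp_force: 0.0
clock: 1.43
eef_pos: [376.1, -366.9, 192.5]
tcp_rot: [-3.142, 0.0, -0.155]
contact_force: [-0.1, -0.4, 0.2]
opening: 0.701
grasp_force: 0.0
```

```bash
python3 -m inch '[[0,0,0,0.49,-0.765,0,0.3],[0,0,0,0.49,-0.765,0,0.3],[0,0,0,0.49,-0.765,0,0.3],[0,0,0,0.49,-0.765,0,0.3],[0,0,0,0.49,-0.765,0,0.3],[0,0,0,0.49,-0.765,0,0.3],[0,0,0,0.49,-0.765,0,0.3],[0,0,0,0.49,-0.765,0,0.3]]'
python3 -m inch '[[0,0,-0.001,0,0,0,0.3],[0,0,0,0,0,0,0.3]]'
python3 - <<'E'
from rig import r, grab_frame
from h import *
f=grab_frame("wrist"); cv2.imwrite("pics/w1.png",f["pixels"][:,:,::-1])
for a,c,rc,p in blobs(f,(22,150,120),(35,255,255),100): print(a,c,ray(f,*c,103),[ray(f,*q,103)[:2].round(1) for q in cv2.boxPoints(rc)])
s=r.sense(); print(s["eef_pos"],s["tcp_rot"],s["contact_force"])
E
```

```text
clock: 2.1
eef_pos: [496.3, -229.7, 193.0]
tcp_rot: [-3.141, 0.001, -0.151]
contact_force: [-0.1, 0.3, 0.8]
opening: 0.704
grasp_force: 0.0
clock: 2.27
eef_pos: [496.2, -229.9, 193.0]
tcp_rot: [-3.142, 0.001, -0.145]
contact_force: [-0.2, -0.3, 0.1]
opening: 0.699
grasp_force: 0.0
2816 [280.40163352 219.60973011] [ 502.08557579 -230.16623774  103.        ] [array([ 543.6, -229.9]), array([ 541.7, -242.4]), array([ 454. , -230.3]), array([ 456. , -216.4])]
[ 495.649043   -230.49155722  192.96891078] [ 3.14153146e+00  8.65419856e-04 -1.46212626e-01] [-0.69087003  1.48769029 -1.08183321]
```

View pics/w1.png

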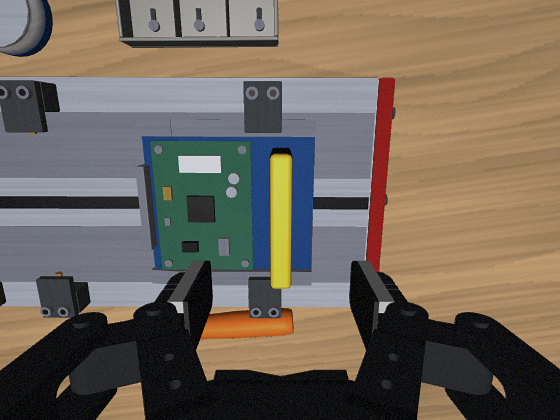

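Wrist view: the handle bar spans (281,150) to (281,288), centred between the open fingers and square to them. Descend and grip.

```bash
python3 -m inch '[[0,0,0,0.08,0,0.74,0.3],[0,0,0,0,0,0.74,0.3],[0,0,0,0,0,0.74,0.3],[0,0,0,0,0,0.74,0.3],[0,0,0,0,0,0.7,0.3],[0,0,0,0,0,0,0.6],[0,0,0,0,0,0,0.75],[0,0,0,0,0,0,0.8]]' 40
python3 -m inch '[[0,0,0,0,0,0,1],[0,0,0,0,0,0,1],[0,0,0,0,0,0,1],[0,0,0,0,0,0,1]]'
```

```text
clock: 2.98
eef_pos: [497.9, -231.7, 102.5]
tcp_rot: [3.141, -0.001, -0.148]
contact_force: [0.3, -0.2, 0.4]
opening: 0.283
grasp_force: 0.0
clock: 3.32
eef_pos: [498.3, -231.5, 103.0]
tcp_rot: [3.141, -0.001, -0.147]
contact_force: [-2.4, -1.6, 7.2]
opening: 0.156
grasp_force: 41.0
```

```bash
python3 -m inch '[[0,0,0,0,-0.1,0,1],[0,0,0,0,-0.2,0,1],[0,0,0,0,-0.28,0,1],[0,0,0,0,-0.28,0,1],[0,0,0,0,-0.28,0,1],[0,0,0,0,-0.28,0,1],[0,0,0,0,-0.28,0,1],[0,0,0,0,-0.28,0,1]]'
python3 -m inch '[[0,0,0,0,-0.16,0,1],[0,0,0,0,-0.08,0,1],[0,0,0,0,-0.08,0,1],[0,0,0,0,-0.08,0,1]]'
python3 -m inch '[[0,0,0,0,-0.08,0,1],[0,0,0,0,-0.08,0,1]]'
python3 -m inch '[[0,0,0,0,-0.08,0,1],[0,0,0,0,-0.08,0,1]]'
```

```text
clock: 3.98
eef_pos: [505.6, -182.5, 103.0]
tcp_rot: [3.14, -0.002, -0.147]
contact_force: [-3.8, -3.2, 7.3]
opening: 0.152
grasp_force: 41.0
clock: 4.32
eef_pos: [507.1, -172.7, 103.0]
tcp_rot: [3.14, -0.002, -0.147]
contact_force: [-3.7, -3.3, 6.6]
opening: 0.158
grasp_force: 41.0
clock: 4.48
eef_pos: [507.7, -168.8, 103.0]
tcp_rot: [3.14, -0.002, -0.147]
contact_force: [-3.0, -4.2, 6.3]
opening: 0.158
grasp_force: 41.0
clock: 4.65
eef_pos: [508.3, -164.9, 103.0]
tcp_rot: [3.14, -0.002, -0.147]
contact_force: [-3.0, -3.6, 7.3]
opening: 0.154
grasp_force: 41.0
```

```bash
cat > /dev/null; python3 -m inch '[[0,0,0,0,-0.08,0,1],[0,0,0,0,-0.08,0,1],[0,0,0,0,-0.08,0,1],[0,0,0,0,-0.08,0,1]]' | grep -E 'eef|cont'
python3 -m inch '[[0,0,0,0,-0.08,0,1]]'| grep -E 'eef|cont'
python3 -m inch '[[0,0,0,0,-0.08,0,1]]'| grep -E 'eef|cont'
python3 -m inch '[[0,0,0,0,-0.08,0,1]]'| grep -E 'eef|cont'
```

```text
eef_pos: [509.5, -156.9, 103.0]
contact_force: [-3.3, -3.0, 7.5]
eef_pos: [509.7, -155.0, 103.0]
contact_force: [-3.8, -3.6, 7.9]
eef_pos: [510.0, -153.0, 103.0]
contact_force: [-3.4, -4.6, 7.4]
eef_pos: [510.3, -151.2, 103.0]
contact_force: [-3.7, -6.6, 7.6]
```

```bash
python3 -m inch '[[0,0,0,0,-0.04,0,1]]'| grep -E 'eef|cont'
python3 -m inch '[[0,0,0,0,0,0,1]]'| grep -E 'eef|cont'
```

```text
eef_pos: [510.4, -150.2, 103.0]
contact_force: [-3.6, -6.7, 6.7]
eef_pos: [510.5, -150.2, 103.1]
contact_force: [-3.1, -4.0, 7.9]
```

```bash
for i in 1; do python3 -m inch '[[0,0,0,0,-0.06,0,1],[0,0,0,0,-0.06,0,1]]'| grep -E 'eef|cont'; done
python3 - <<'E'
from rig import r
s=r.sense();print(s["contact_force"],s["eef_pos"])
E
```

```text
eef_pos: [510.8, -147.8, 103.0]
contact_force: [-4.8, -9.5, 7.1]
[-4.7605486  -9.45643382  7.11102124] [ 510.84031187 -147.7783455   103.0323224 ]
```

Drag has climbed from about 4 to 10 N over 5 mm at the first keeper, so this is the tight one. Backing off 20 mm.

```bash
python3 -m inch '[[0,0,0,0,0.05,0,1],[0,0,0,0,0.1,0,1],[0,0,0,0,0.13,0,1],[0,0,0,0,0.13,0,1],[0,0,0,0,0.13,0,1],[0,0,0,0,0.13,0,1],[0,0,0,0,0.1,0,1],[0,0,0,0,0.03,0,1]]'
python3 -m inch '[[0,0,0,0,0,0,1],[0,0,0,0,0,0,1]]'
```

```text
clock: 6.23
eef_pos: [508.1, -166.1, 103.0]
tcp_rot: [-3.141, -0.001, -0.148]
contact_force: [-1.3, 5.5, 8.2]
opening: 0.153
grasp_force: 41.1
clock: 6.4
eef_pos: [508.0, -166.1, 103.0]
tcp_rot: [-3.141, -0.001, -0.148]
contact_force: [-2.6, 1.8, 8.1]
opening: 0.158
grasp_force: 41.1
```

```bash
python3 -m inch '[[0,0,0,0,0.05,0,1],[0,0,0,0,0.02,0,1],[0,0,0,0,0,0,1]]'
python3 -m inch '[[0,0,0,0,0,0,0.7],[0,0,0,0,0,0,0.5],[0,0,0,0,0,0,0.3],[0,0,0,0,0,0,0.3],[0,0,0,0,0,-0.3,0.3],[0,0,0,0,0,-0.9,0.3],[0,0,0,0,0,-1,0.3],[0,0,0,0,0,-1,0.3]]'
python3 - <<'E'
from rig import r, grab_frame
from h import *
f=grab_frame("top"); 
for a,c,rc,p in blobs(f,(0,170,60),(6,255,255),60,(130,200,180,240)): print(a,c,ray(f,*c,96))
f=grab_frame("wrist")
for a,c,rc,p in blobs(f,(22,150,120),(35,255,255),100): print(a,c,ray(f,*c,103),np.mean([ray(f,*q,103)[:2] for q in cv2.boxPoints(rc)],0))
E
```

```text
clock: 6.65
eef_pos: [507.8, -167.7, 103.0]
tcp_rot: [-3.141, -0.002, -0.148]
contact_force: [-1.9, 3.6, 8.1]
opening: 0.153
grasp_force: 41.1
clock: 7.32
eef_pos: [506.9, -167.8, 182.8]
tcp_rot: [-3.141, 0.001, -0.147]
contact_force: [0.7, -1.4, -1.1]
opening: 0.7
grasp_force: 0.0
106 [148.62264151 216.81132075] [570.16372056 253.89198678  96.        ]
2904 [279.06990358 229.03581267] [ 511.45712271 -167.67642304  103.        ] [ 508.49323062 -167.191568  ]
```

```bash
python3 -m inch '[[0,0,0,0,-0.96,0,0.3],[0,0,0,0,-0.96,0,0.3],[0,0,0,0,-0.96,0,0.3],[0,0,0,0,-0.96,0,0.3],[0,0,0,0,-0.96,0,0.3],[0,0,0,0,-0.96,0,0.3],[0,0,0,0,-0.96,0,0.3],[0,0,0,0,-0.96,0,0.3]]'|grep eef
python3 -m inch '[[0,0,0,0,-0.96,0,0.3],[0,0,0,0,-0.96,0,0.3],[0,0,0,0,-0.96,0,0.3],[0,0,0,0,-0.96,0,0.3],[0,0,0,0,-0.96,0,0.3],[0,0,0,0,-0.96,0,0.3],[0,0,0,0,-0.96,0,0.3],[0,0,0,0,-0.9,0,0.3]]'|grep eef
python3 -m inch '[[0,0,-0.0357,0,-0.6,0,0.3],[0,0,-0.0357,0,0,0,0.3],[0,0,-0.0357,0,0,0,0.3],[0,0,-0.0357,0,0,0,0.3],[0,0,-0.0357,0,0,0,0.3],[0,0,-0.0357,0,0,0,0.3],[0,0,-0.0357,0,0,0,0.3],[0,0,-0.0357,0,0,0,0.3]]'|grep -E 'eef|rot'
python3 -m inch '[[0,0,-0.0357,0,0,0,0.3],[0,0,-0.0357,0,0,0,0.3],[0,0,-0.0357,0,0,0,0.3],[0,0,-0.0357,0,0,0,0.3],[0,0,-0.0357,0,0,0,0.3],[0,0,-0.0357,0,0,0,0.3],[0,0,0,0,0,0,0.3]]'
python3 - <<'E'
from rig import r, grab_frame
from h import *
f=grab_frame("wrist"); cv2.imwrite("pics/w2.png",f["pixels"][:,:,::-1])
for a,c,rc,p in blobs(f,(0,170,60),(6,255,255),200): print(a,c,ray(f,*c,96),[ray(f,*q,96)[:2].round(1) for q in cv2.boxPoints(rc)])
E
```

```text
eef_pos: [535.2, 23.1, 181.5]
eef_pos: [563.2, 211.6, 181.4]
eef_pos: [565.3, 225.1, 181.4]
tcp_rot: [-3.141, 0.001, 0.755]
clock: 10.0
eef_pos: [565.4, 225.1, 181.4]
tcp_rot: [-3.141, 0.0, 1.428]
contact_force: [-1.3, -0.0, 0.3]
opening: 0.7
grasp_force: 0.0
4352 [280.58915441  80.27159926] [578.04676373 312.50013218  96.        ] [array([504. , 318.9]), array([506.3, 327.8]), array([652.7, 306. ]), array([652.3, 296.7])]
2076 [281.73554913 181.50385356] [570.67357897 256.10225499  96.        ] [array([558.3, 272.6]), array([586.8, 268.5]), array([583.3, 239.7]), array([553.7, 243.9])]
1316 [439.64969605 302.95516717] [662.60250177 160.95554409  96.        ] [array([640.4, 166.5]), array([656.3, 185.1]), array([686.6, 152.8]), array([670.9, 132.8])]
```

View pics/w2.png

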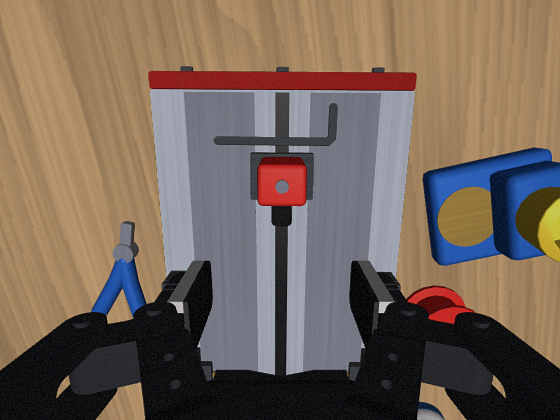

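Wrist view: the stop's red top is at (282,186), centred in the track. The hex key lies behind it at about (275,141), clear of the fingers.

```bash
python3 -m inch '[[0,0,0.002,0.56,0,0,0.3],[0,0,0,0.56,0,0,0.3],[0,0,0,0,0,0.74,0.3],[0,0,0,0,0,0.74,0.3],[0,0,0,0,0,0.74,0.3],[0,0,0,0,0,0.74,0.3],[0,0,0,0,0,0.74,0.3],[0,0,0,0,0,0,0.45]]'
python3 -m inch '[[0,0,0,0,0,0,0.55],[0,0,0,0,0,0,0.6],[0,0,0,0,0,0,1],[0,0,0,0,0,0,1],[0,0,0,0,0,0,1],[0,0,0,0,0,0,1]]' 40
```

```text
clock: 10.72
eef_pos: [567.8, 252.6, 85.7]
tcp_rot: [-3.137, 0.003, 1.414]
contact_force: [-1.4, -0.3, -0.8]
opening: 0.575
grasp_force: 0.0
clock: 11.22
eef_pos: [570.2, 253.5, 90.6]
tcp_rot: [3.141, -0.001, 1.416]
contact_force: [-4.1, 2.2, 7.0]
opening: 0.347
grasp_force: 41.1
```

```bash
python3 -m inch '[[0,0,0,-0.2,0.001,0,1],[0,0,0,-0.4,0.002,0,1],[0,0,0,-0.6,0.003,0,1],[0,0,0,-0.6,0.003,0,1],[0,0,0,-0.6,0.003,0,1],[0,0,0,-0.6,0.003,0,1],[0,0,0,-0.6,0.003,0,1],[0,0,0,-0.6,0.003,0,1]]'
python3 -m inch '[[0,0,0,-0.6,0.003,0,1],[0,0,0,-0.6,0.003,0,1],[0,0,0,-0.6,0.003,0,1],[0,0,0,-0.6,0.003,0,1],[0,0,0,-0.6,0.003,0,1],[0,0,0,-0.6,0.003,0,1],[0,0,0,-0.4,0.002,0,1],[0,0,0,-0.2,0.001,0,1]]'
python3 -m inch '[[0,0,0,-0.15,0.001,0,1],[0,0,0,-0.08,0,0,1],[0,0,0,-0.08,0,0,1]]'
python3 - <<'E'
from rig import r, grab_frame
from h import *
f=grab_frame("scene"); np.savez("s2.npz",**f)
cv2.imwrite("pics/s2.png",cv2.resize(f["pixels"][110:270,140:420,::-1],None,fx=2.8,fy=2.8,interpolation=cv2.INTER_CUBIC))
E
```

```text
clock: 11.88
eef_pos: [554.6, 149.1, 90.6]
tcp_rot: [3.14, -0.001, 1.416]
contact_force: [-3.1, 3.4, 8.2]
opening: 0.346
grasp_force: 41.1
clock: 12.55
eef_pos: [539.0, 44.5, 90.6]
tcp_rot: [3.14, -0.001, 1.415]
contact_force: [-3.0, 2.6, 8.5]
opening: 0.344
grasp_force: 41.4
clock: 12.8
eef_pos: [538.0, 37.6, 90.6]
tcp_rot: [3.14, -0.001, 1.416]
contact_force: [-3.7, 4.3, 8.6]
opening: 0.347
grasp_force: 41.3
```

View pics/s2.png

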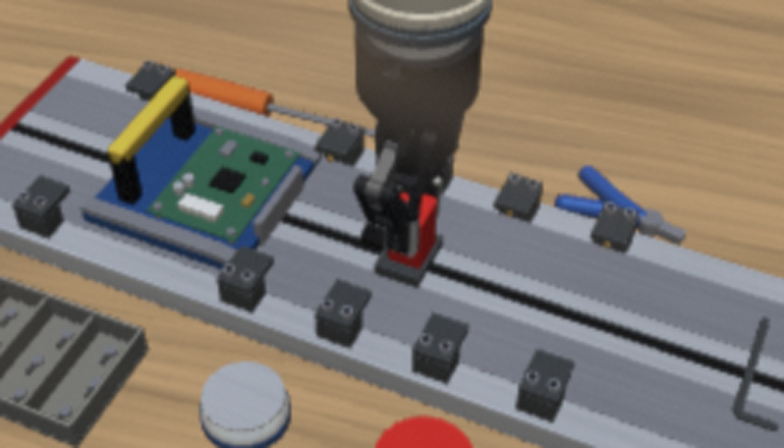

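Crop of the scene view: the stop is in the gripper at about (415,235), with a clear gap to the sled's front at about (285,195). Moving on.

```bash
python3 -m inch '[[0,0,0,-0.2,0.001,0,1],[0,0,0,-0.3,0.002,0,1],[0,0,0,-0.3,0.002,0,1],[0,0,0,-0.3,0.001,0,1],[0,0,0,-0.3,0.002,0,1],[0,0,0,-0.3,0.001,0,1],[0,0,0,-0.16,0.001,0,1],[0,0,0,-0.06,0,0,1]]'
python3 -m inch '[[0,0,0,-0.04,0,0,1],[0,0,0,-0.04,0,0,1]]' | grep -E 'eef|cont'
python3 -m inch '[[0,0,0,-0.04,0,0,1],[0,0,0,-0.04,0,0,1]]' | grep -E 'eef|cont'
python3 - <<'E'
from rig import r, grab_frame
from h import *
f=grab_frame("scene")
cv2.imwrite("pics/s3.png",cv2.resize(f["pixels"][130:230,180:320,::-1],None,fx=5,fy=5,interpolation=cv2.INTER_CUBIC))
E
```

```text
clock: 13.52
eef_pos: [530.8, -10.2, 90.6]
tcp_rot: [3.14, -0.0, 1.416]
contact_force: [-3.2, 4.0, 8.6]
opening: 0.343
grasp_force: 41.4
eef_pos: [530.5, -11.8, 90.5]
contact_force: [-2.7, 4.4, 9.1]
eef_pos: [530.3, -13.7, 90.6]
contact_force: [-3.6, 3.5, 8.9]
```

View pics/s3.png

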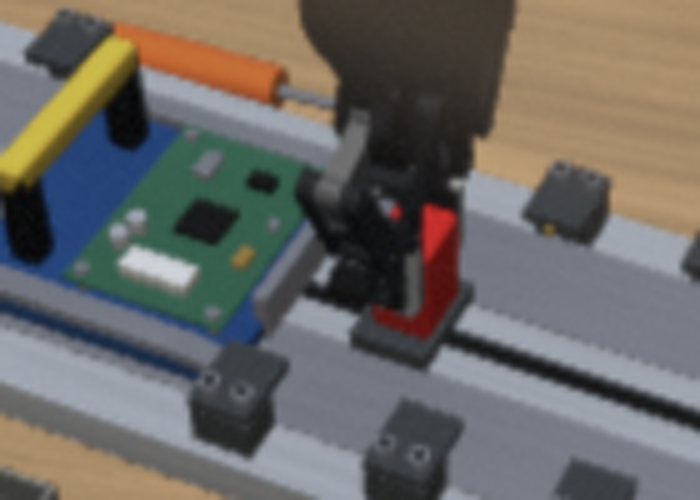

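Crop: a gap of about 13 mm remains between the buffer at (345,280) and the sled's front at (300,275). Creeping in.

```bash
python3 -m inch '[[0,0,0,-0.04,0,0,1],[0,0,0,-0.04,0,0,1],[0,0,0,-0.04,0,0,1],[0,0,0,-0.04,0,0,1],[0,0,0,-0.03,0,0,1],[0,0,0,-0.02,0,0,1],[0,0,0,-0.02,0,0,1]]' | grep -E 'eef|cont'
python3 -m inch '[[0,0,0,-0.02,0,0,1],[0,0,0,-0.02,0,0,1]]' | grep -E 'eef|cont'
python3 -m inch '[[0,0,0,-0.02,0,0,1],[0,0,0,-0.02,0,0,1]]' | grep -E 'eef|cont'
python3 -m inch '[[0,0,0,-0.02,0,0,1]]' | grep -E 'eef|cont'
python3 -m inch '[[0,0,0,-0.02,0,0,1]]' | grep -E 'eef|cont'
```

```text
eef_pos: [529.4, -19.3, 90.5]
contact_force: [-3.6, 3.5, 8.1]
eef_pos: [529.3, -20.3, 90.6]
contact_force: [-2.7, 4.1, 9.2]
eef_pos: [529.2, -21.3, 90.5]
contact_force: [-3.5, 3.7, 9.6]
eef_pos: [529.1, -21.8, 90.6]
contact_force: [-2.8, 3.6, 8.7]
eef_pos: [529.0, -22.3, 90.6]
contact_force: [-2.3, 3.2, 9.3]
```

```bash
ok(){ grep -E 'eef|cont' | tee /dev/stderr | awk -F'[,]' '/cont/{exit !($2<4.8)}'; }
python3 -m inch '[[0,0,0,-0.02,0,0,1]]' | ok && python3 -m inch '[[0,0,0,-0.016,0,0,1]]' | ok && python3 -m inch '[[0,0,0,-0.016,0,0,1]]' | ok && python3 -m inch '[[0,0,0,-0.016,0,0,1]]' | ok && python3 -m inch '[[0,0,0,-0.016,0,0,1]]' | ok && python3 -m inch '[[0,0,0,-0.016,0,0,1]]' | ok && python3 -m inch '[[0,0,0,-0.016,0,0,1]]' | ok && python3 -m inch '[[0,0,0,-0.016,0,0,1]]' | ok
```

```text
eef_pos: [528.5, -25.6, 90.5]
contact_force: [-2.8, 2.4, 9.0]
```

```bash
ok(){ grep -E 'eef|cont' > .o; cat .o >> log; awk -F'[,]' '/cont/{exit !($2<4.8)}' .o; }; : > log
python3 -m inch '[[0,0,0,-0.016,0,0,1]]' | ok && python3 -m inch '[[0,0,0,-0.016,0,0,1]]' | ok && python3 -m inch '[[0,0,0,-0.016,0,0,1]]' | ok && python3 -m inch '[[0,0,0,-0.016,0,0,1]]' | ok && python3 -m inch '[[0,0,0,-0.016,0,0,1]]' | ok && python3 -m inch '[[0,0,0,-0.016,0,0,1]]' | ok; cat log
```

```text
eef_pos: [528.5, -25.9, 90.6]
contact_force: [-3.0, 4.3, 8.1]
eef_pos: [528.4, -26.4, 90.6]
contact_force: [-2.3, 3.7, 8.5]
eef_pos: [528.3, -26.7, 90.6]
contact_force: [-3.8, 6.7, 9.1]
```

```bash
python3 -m inch '[[0,0,0,0,0,0,1]]' | grep -E 'eef|cont'
python3 -m inch '[[0,0,0,-0.008,0,0,1]]' | grep -E 'eef|cont'
python3 - <<'E'
from rig import r, grab_frame
from h import *
f=grab_frame("scene")
cv2.imwrite("pics/s4.png",cv2.resize(f["pixels"][140:220,190:302,::-1],None,fx=6,fy=6,interpolation=cv2.INTER_CUBIC))
for a,c,rc,p in blobs(f,(22,150,120),(35,255,255),60,(130,110,260,200)): print(a,c,ray(f,*c,98))
E
```

```text
eef_pos: [528.4, -26.7, 90.6]
contact_force: [-1.8, 4.3, 9.2]
eef_pos: [528.3, -26.7, 90.6]
contact_force: [-2.7, 6.6, 8.5]
199 [192.55276382 151.17085427] [ 506.86962673 -169.62814523   98.        ]
```

View pics/s4.png

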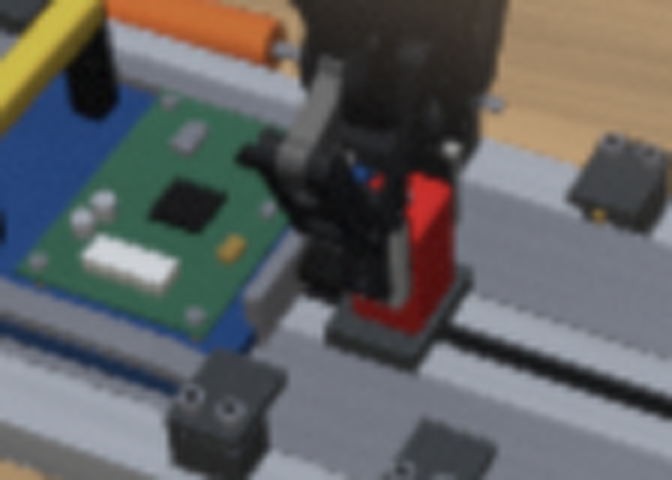

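Crop: the buffer now meets the sled's front at about (305,270), and the force steps up about 3 N there with the sled unmoved. Release and rise.

```bash
python3 -m inch '[[0,0,0,0,0,0,1],[0,0,0,0,0,0,0.55],[0,0,0,0,0,0,0.45],[0,0,0,0,0,0,0.4],[0,0,0,0,0,0,0.4],[0,0,0,0,0,-0.2,0.4],[0,0,0,0,0,-0.6,0.4],[0,0,0,0,0,-1,0.4]]'
python3 -m inch '[[0,0,0,0,0,-1,0.4],[0,0,0,0,0,-1,0.4],[0,0,0,0,0,-1,0.4],[0,0,0,0.8,0,-0.8,0.4],[0,0,0,0.8,0,-0.8,0.4],[0,0,0,0.8,0,-0.5,0.4],[0,0,0,0,0,0,0.4],[0,0,0,0,0,0,0.4]]'
python3 - <<'E'
from rig import r, grab_frame
from h import *
np.set_printoptions(precision=1,suppress=True)
f=grab_frame("scene")
for a,c,rc,p in blobs(f,(22,150,120),(35,255,255),60,(130,110,260,200)): print(a,c,ray(f,*c,98))
a=cv2.resize(f["pixels"][140:220,200:300,::-1],None,fx=5,fy=5,interpolation=cv2.INTER_CUBIC)
f=grab_frame("wrist"); b=f["pixels"][:400,:,::-1]
cv2.imwrite("pics/f.png",cv2.resize(np.hstack([a,b]),None,fx=.75,fy=.75))
for a,c,rc,p in blobs(f,(22,150,120),(35,255,255),60): print(a,c,ray(f,*c,103),np.mean([ray(f,*q,103)[:2] for q in cv2.boxPoints(rc)],0))
E
```

```text
clock: 16.78
eef_pos: [526.0, -27.1, 133.1]
tcp_rot: [-3.137, 0.001, 1.416]
contact_force: [1.0, 0.1, -0.1]
opening: 0.601
grasp_force: 0.0
clock: 17.45
eef_pos: [537.2, 32.7, 262.6]
tcp_rot: [3.14, -0.0, 1.418]
contact_force: [0.1, 0.0, 0.1]
opening: 0.599
grasp_force: 0.0
197 [192.6 151.1] [ 506.7 -169.6   98. ]
```

View pics/f.png

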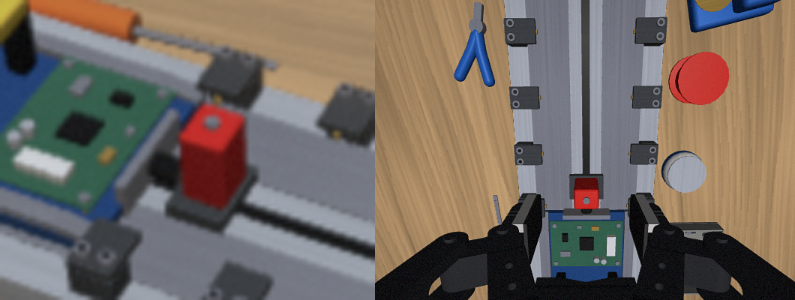

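The left crop shows the buffer at about (160,160) against the sled's front. The wrist view shows the same, with the other items undisturbed and the gripper clear.

```bash
python3 -c "
from rig import r
print(r.sign_off())"
```

```text
the job is handed in; nothing more can be done
None
```

I handed the job in at about 17.5 s of the 58 s limit; sign-off gave no verdict. The sled tightened at the keeper pair nearest its start (drag rose from about 4 to 10 N) and I backed it off 20 mm. The red stop's buffer then met it with about 3 N of extra force. I saw no clear sign that it shoved the sled, though camera readings leave about 1 mm of doubt. The gripper is clear, and nothing else looked moved.

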